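Lay out the stacked sharpening stones in their holders

ROBOT

A 6-joint arm with a two-finger parallel gripper is mounted at the origin on a cart in front of the work surface, level with it; the furniture and walls round the work are solid. World frame = base frame: x ahead of the robot, y to its left, z up, the work surface at z = 0. Lengths are in mm, angles in rad, forces in N, time in s.
With the tool pointing down it reaches from about 275 to 825 mm from the base axis. Payload 4.9 kg.
Tool frame: the origin (TCP) lies at the very end of the fingers, on their centre line; the grasp point (between the pads) lies 19 mm behind it (pinch_z is the distance from the TCP to the grasp point, in mm); z points along the fingers, x is the direction in which the jaws open and shut, and the axes are right-handed (so a half turn about z gives the same grasp; the last joint's range is limited). The gripper opens to 85 mm and grips with 20 to 120 N. Pads are 22 mm wide; open, the fingers measure 114 mm over their backs; the gripper's body (76 mm by 85 mm) begins 54 mm behind the grasp point. The pads swing forward as they close: fully open they stand 13 mm farther back than shut.
Start: joints at [-1.481, 0.326, -0.193, 1.052, 0, 1.437], TCP at [122.076, -536.298, 231.281] pointing down, gripper open.
Joint ranges: [-2.65, 2.65], [-0.97, 1.79], [-1.3, 1.35], [-1.93, 2.1], [-1.47, 1.37], [-3.14, 3.14]. Speed limits (rad/s): [2.57, 2.57, 3.14, 3.14, 3.14, 3.14].

INTERFACE

Orientations are given as a unit quaternion [w, x, y, z].
In Python, from bench import movep, move_straight, set_joints, gripper_to, pause, solve_ik, camera, get_calibration, MotionError, job_done, search_frame, current_t, current_joint_pos, current_qvel, current_effort, current_tool_pos, current_ee_rot, current_contact_force, current_wrist_torque, current_grip_width, pinch_z gives the robot as it stands. Calls block until the motion is done:
- movep(position, orientation): joint-space move of the TCP to a pose.
- move_straight(position, rot=None, v=150, stop_force=None): straight line of the TCP; rot=None keeps the orientation; v is the mean speed in mm/s. With stop_force (N) it stops when the force on the tool has changed by that much, and returns True; else False.
- set_joints(angles): joint-space move.
- gripper_to(opening): finger opening in mm; the grip force is fixed at half the most; returns when the fingers have stopped.
- pause(seconds).
- solve_ik(position, orientation): joint angles nearest the present ones, or None.
- camera(name): name is "scene" or "top" or "wrist"; returns the picture (480x640x3 uint8, blue, green, red); there is no depth.
- get_calibration(name): a dict with "mtx" (3x3 intrinsics, pixels), "pose" (4x4, takes a point from camera to world coordinates); the wrist camera has in their place "mount" (4x4, takes a point from camera to tool coordinates, whose origin is the TCP and whose axes are the tool frame's). Camera axes: x right, y down, z forward; pixel columns grow to the right and rows downward; lengths in mm; the calibration is good to about 2 mm. A picture is of the moment at which its call begins: read the wrist's pose just before it. get_calibration takes no time and is no camera call.
A pose or a line that the arm cannot do raises MotionError and nothing moves.
- job_done(): hands the job in, once; it reports no verdict.
Trained networks look in the newest picture that a camera, given by its name, has taken for a name from the list of things; names that differ only in an ending like _2 or _b are one class to them, and where a whole thing is asked for, a point or a joint stands for the part that bears it (a point fixed in the world has none). Each returns a list of dicts, best first, with "score" (0 to 1); they miss things now and then, are a little off and sometimes report something else, mostly with a low value. They report only what shows in the picture. A call takes as long as a camera call. They do not tell look-alikes from the thing itself.
- search_frame(name, camera): "rect" ([left, top, right, bottom] in pixels, round what is visible of it).
Readings, each from a call of its own:
- current_t(): time.
- current_joint_pos(): joint angles.
- current_qvel(): joint speeds.
- current_effort(): joint torques, N m.
- current_tool_pos(): TCP position.
- current_ee_rot(): TCP orientation.
- current_contact_force(): force on the tool from outside, world axes, zero at the start.
- current_wrist_torque(): the same for the moment, N m.
- current_grip_width(): finger opening in mm.
Only numpy, scipy, OpenCV 4.12 (cv2) and the standard library are available. Lean on these libraries where they do the work, as an engineer would, in place of code of your own. Each camera call takes 0.05 s, during which the arm holds its last target. There are 200 camera calls.

TASK

Get the bench ready for sharpening: take the stack of four stones apart and lay each stone flat in the wooden holder with the rubber inlay of its own colour, lengthwise between the two end cleats and centred across the holder. Keep the stones level, set them down gently rather than dropping them, and leave the oil can and the wooden chuck where they stand.

Things in the scene. Friction and masses are not known exactly. Their poses are not given: they have to be found in the camera images.
- black_center (a point): centre (half-way up) of the loose black sharpening stone, a flat block 132 long (its x axis) x 60 wide (y) x 24 mm high (z up); at the start the lowest of the stack; the same stone either way round
- red_center (a point): centre (half-way up) of the loose brick-red sharpening stone, a flat block 112 long (its x axis) x 52 wide (y) x 24 mm high (z up); at the start the second from below; the same stone either way round
- green_center (a point): centre (half-way up) of the loose green sharpening stone, a flat block 92 long (its x axis) x 44 wide (y) x 24 mm high (z up); at the start the third from below; the same stone either way round
- cream_center (a point): centre (half-way up) of the loose cream-white sharpening stone, a flat block 72 long (its x axis) x 36 wide (y) x 24 mm high (z up); at the start the top of the stack; the same stone either way round
- black_bed (a point): centre of the upper face of the black rubber inlay of the fixed wooden stone holder for the black stone, 12 mm above the bench; x axis along the holder, z up. Holder 180 long x 76 mm wide, open at its two long sides; at each end a wooden cleat across it, 14 mm thick, standing 6 mm above the inlay; 152 mm free between the cleats
- red_bed (a point): centre of the upper face of the brick-red rubber inlay of the fixed wooden stone holder for the brick-red stone, 12 mm above the bench; x axis along the holder, z up. Holder 160 long x 68 mm wide, open at its two long sides; at each end a wooden cleat across it, 14 mm thick, standing 6 mm above the inlay; 132 mm free between the cleats
- green_bed (a point): centre of the upper face of the green rubber inlay of the fixed wooden stone holder for the green stone, 12 mm above the bench; x axis along the holder, z up. Holder 140 long x 60 mm wide, open at its two long sides; at each end a wooden cleat across it, 14 mm thick, standing 6 mm above the inlay; 112 mm free between the cleats
- cream_bed (a point): centre of the upper face of the cream-white rubber inlay of the fixed wooden stone holder for the cream-white stone, 12 mm above the bench; x axis along the holder, z up. Holder 120 long x 52 mm wide, open at its two long sides; at each end a wooden cleat across it, 14 mm thick, standing 6 mm above the inlay; 92 mm free between the cleats
- oil_can: bystander: blue oil can with a thin bent spout, 72x85x186 mm, loose, standing at the back; origin at the centre of its underside
- former: bystander: turned wooden cup-shaped chuck, 62 mm diameter, 55 mm high, loose, standing at the near side; origin at the centre of its underside
Not all that is in view belongs to the job. There is more than one size of the part that bears cream_center; the job needs the larger.

How it is judged:
By the outcome, as a careful person would: the job done as asked, in the order asked, and still so for the second after the job is handed in, with the robot touching nothing.
It also fails if it takes over 120 s, if anything falls off the work surface, if the arm or the gripper's body presses on something with over 40 N, if the wrist force passes 120 N, or if a joint passes its speed limit or range.

## Working session

There is one attempt and no reset: what is moved stays moved. The work goes in short steps, each a Python script; the robot and the scene stay as the last script left them, time stands still between calls to the robot, and variables do not carry over. Pictures are saved under pics/ and viewed, about 12 in all and at most 16, crops included, and the job is handed in when it is done.

```bash
mkdir -p pics; ls; python3 - <<'E'
from bench import *
import cv2,numpy as np
for c in("top","scene"):
    im=camera(c);cv2.imwrite(f"pics/{c}0.png",im)
    k=get_calibration(c);print(c,k["mtx"].tolist(),np.round(k["pose"],3).tolist())
    for n in["black_center","red_center","green_center","cream_center","black_bed","red_bed","green_bed","cream_bed","oil_can","former"]:
        print(n,[(round(d["score"],2),[int(v) for v in d["rect"]]) for d in search_frame(n,c)][:4])
print(get_calibration("wrist"),current_t(),current_ee_rot())
E
```

```text
pics
top [[451.88387838724276, 0.0, 321.95804812190374], [0.0, 451.88387838724276, 243.71610839526014], [0.0, 0.0, 1.0]] [[-0.026, -0.976, 0.216, 425.173], [-1.0, 0.027, -0.0, -40.129], [-0.006, -0.216, -0.976, 982.282], [0.0, 0.0, 0.0, 1.0]]
black_center [(0.92, [146, 280, 191, 345])]
red_center [(0.63, [147, 281, 187, 336])]
green_center [(0.55, [148, 291, 179, 336])]
cream_center [(0.89, [162, 239, 182, 265]), (0.71, [146, 290, 170, 331])]
black_bed [(0.96, [238, 227, 274, 308])]
red_bed [(0.82, [381, 243, 428, 323])]
green_bed [(0.93, [299, 232, 336, 299]), (0.68, [147, 284, 187, 336])]
cream_bed [(0.66, [451, 250, 493, 310])]
oil_can [(0.95, [286, 125, 325, 191])]
former [(0.8, [342, 329, 371, 361]), (0.38, [151, 279, 190, 345]), (0.38, [143, 290, 174, 327])]
scene [[554.189653140802, 0.0, 324.6969563430277], [0.0, 554.189653140802, 232.99035283423626], [0.0, 0.0, 1.0]] [[-0.906, -0.174, 0.385, 145.983], [-0.422, 0.421, -0.803, 944.198], [-0.022, -0.89, -0.455, 640.525], [0.0, 0.0, 0.0, 1.0]]
black_center [(0.89, [269, 350, 346, 389])]
red_center [(0.61, [272, 341, 344, 374])]
g
[... 269 characters left out ...]
4, 214])]
oil_can [(0.75, [234, 213, 267, 260]), (0.16, [304, 251, 361, 280])]
former [(0.89, [403, 243, 436, 276])]
{'mtx': array([[378.76965283,   0.        , 319.55142953],
       [  0.        , 378.76965283, 237.69571138],
       [  0.        ,   0.        ,   1.        ]]), 'mount': array([[ 9.99999895e-01,  3.18017894e-05,  4.56548602e-04,
         9.25815424e-01],
       [-1.70493412e-04,  9.51661125e-01,  3.07149921e-01,
        -7.82410492e+01],
       [-4.24711640e-04, -3.07149967e-01,  9.51661031e-01,
        -1.41412461e+02],
       [ 0.00000000e+00,  0.00000000e+00,  0.00000000e+00,
         1.00000000e+00]])} 1.1 [-1.32345071e-05  7.81636494e-01 -6.23734231e-01 -5.72482820e-06]
```

```bash
python3 - <<'E'
import cv2
a=cv2.imread("pics/top0.png")[100:400,110:510]
cv2.imwrite("pics/t0c.png",cv2.resize(a,(800,600),interpolation=cv2.INTER_CUBIC))
E
```

```text
(no output)
```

View pics/t0c.png

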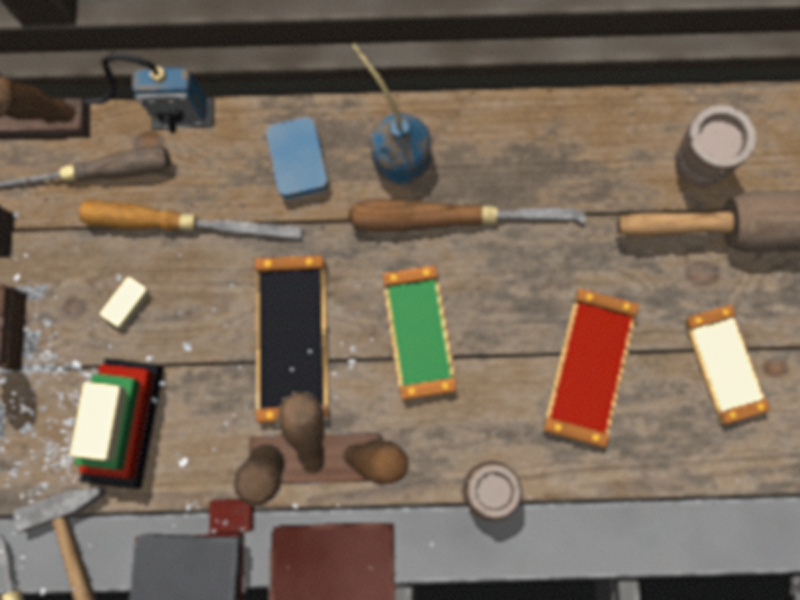

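View pics/scene0.png

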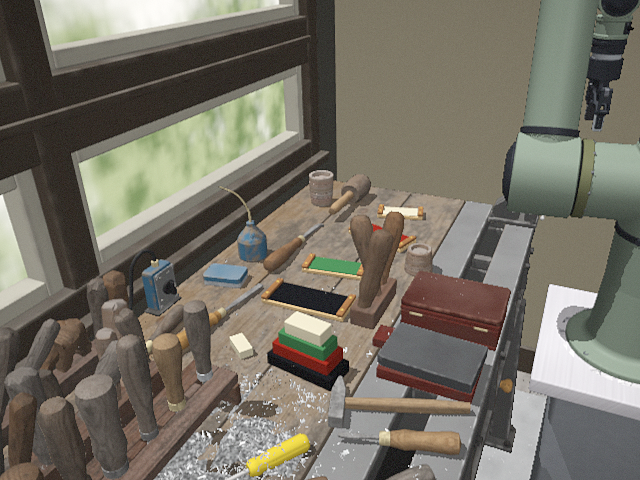

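The larger cream stone is on top of the stack, at full-image (158,310) in the top view. The small loose one at (172,251) is the decoy. A handle stand at about (265,325) is an obstacle near the black bed. Next I measure everything by colour and confirm with a wrist crop.

```bash
cat > h.py <<'E'
from bench import *
import bench,cv2,numpy as np
from scipy.spatial.transform import Rotation as R
def rot(yaw):  # tool down, tool x along yaw
    q=(R.from_euler('z',yaw)*R.from_euler('x',np.pi)).as_quat(); return [q[3],*q[:3]]
def cam(name):
    if name=="wrist":
        w=current_ee_rot();T=np.eye(4);T[:3,:3]=R.from_quat([*w[1:],w[0]]).as_matrix();T[:3,3]=current_tool_pos()
        k=get_calibration("wrist");return camera(name),k["mtx"],T@k["mount"]
    k=get_calibration(name);return camera(name),k["mtx"],k["pose"]
def world(px,K,P,z):
    d=np.c_[np.asarray(px,float).reshape(-1,2),np.ones(len(px))]@np.linalg.inv(K).T@P[:3,:3].T
    o=P[:3,3];return (o+d*((z-o[2])/d[:,2])[:,None])[:,:2]
def pix(p,K,P):
    c=np.linalg.inv(P)@np.r_[p,1];return (K@c[:3]/c[2])[:2]
def mask(im,col):
    h,s,v=[a.astype(int) for a in cv2.split(cv2.cvtColor(im,cv2.COLOR_BGR2HSV))]
    m={"black":(v<60),"red":((h<8)|(h>172))&(s>170)&(v>60),"green":(h>45)&(h<85)&(s>120)&(v>40),"cream":(s<90)&(v>185)&(h>15)&(h<45)}[col]
    return m.astype(np.uint8)
def fit(im,K,P,col,z,near,tall=None,op=3):
    """rectangle of the blob nearest a world xy: centre, long-axis yaw, (long, short), in mm"""
    m=cv2.morphologyEx(mask(im,col),cv2.MORPH_OPEN,np.ones((op,op)))
    n,l,st,c=cv2.connectedComponentsWithStats(m)
    u=pix([*near,z],K,P);i=[k for k in range(1,n) if st[k,4]>120]
    k=min(i,key=lambda k:np.linalg.norm(c[k]-u))
    cs=max(cv2.findContours((l==k).astype(np.uint8),cv2.RETR_EXTERNAL,cv2.CHAIN_APPROX_NONE)[0],key=len)
    (cx,cy),(w,hh),a=cv2.minAreaRect(world(cs.reshape(-1,2),K,P,z).astype(np.float32))
    if w<hh:a+=90;w,hh=hh,w
    return np.array([cx,cy]),((np.radians(a)+np.pi/2)%np.pi)-np.pi/2,(w,hh)
E
python3 - <<'E'
from h import *
print(bench.pinch_z() if callable(bench.pinch_z) else bench.pinch_z)
im,K,P=cam("top")
for n,z,c,px in[("black",12,0,(256,268)),("red",12,0,(405,283)),("green",12,0,(319,266)),("cream",12,0,(472,281)),("cream",96,0,(158,310)),("cream",24,0,(172,251))]:
    x,a,s=fit(im,K,P,n,z,world([px],K,P,z)[0]);print(n,z,x.round(1),round(a,3),np.round(s,1))
print("oil",world([(309,180)],K,P,0),"former",world([(357,345)],K,P,50))
# handle tops
k=get_calibration("scene");
for a in[(260,300),(239,335),(300,331)]:
  for z in(80,120,160,200):
    w=world([a],K,P,z)[0];print(a,z,w.round(),pix([*w,z],k["mtx"],k["pose"]).round())
E
```

```text
18.700000000000003
black 12 [590. 106.] 0.013 [146.7  62.6]
red 12 [ 548.9 -218.1] -0.295 [130.3  58.3]
green 12 [592.1 -32.5] 0.138 [105.9  46.4]
cream 12 [ 547.5 -364.2] 0.26 [92.5 49.8]
cream 96 [498.2 285.6] -0.135 [72.5 37.4]
cream 24 [632.2 287.9] -0.615 [52.6 26.8]
oil [[793.26854661 -14.31858315]] former [[ 420.86635388 -105.2574432 ]]
(260, 300) 80 [513.  86.] [346. 271.]
(260, 300) 120 [509.  81.] [349. 252.]
(260, 300) 160 [506.  75.] [352. 233.]
(260, 300) 200 [502.  69.] [355. 213.]
(239, 335) 80 [446. 127.] [371. 288.]
(239, 335) 120 [445. 120.] [373. 268.]
(239, 335) 160 [444. 112.] [375. 247.]
(239, 335) 200 [443. 105.] [378. 226.]
(300, 331) 80 [451.   7.] [390. 258.]
(300, 331) 120 [450.   5.] [391. 241.]
(300, 331) 160 [448.   3.] [393. 222.]
(300, 331) 200 [447.   1.] [394. 203.]
```

Handle tops reach about 190 mm near the black bed, so I'll travel high and come in from the far side there. Next I survey the beds and stack with the wrist camera on the way to the stack.

```bash
python3 - <<'E'
from h import *
B={"cream":(547.5,-364.2,.26),"red":(548.9,-218.1,-.295),"green":(592.1,-32.5,.138),"black":(590,106,.013),"stack":(498,286,-.135)}
for n,(x,y,a) in B.items():
    for s in(-1,1):
        for z in(270,12):
            q=solve_ik([x,y,z],rot(a+s*np.pi/2));print(n,s,z,None if q is None else np.round(q,2))
ims=[]
for n,(x,y,a) in B.items():
    z=280
    try: movep([x,y,z],rot(a-np.pi/2))
    except MotionError as e: print(n,e);continue
    im,K,P=cam("wrist");ims.append(cv2.resize(im,(400,300)));cv2.imwrite(f"pics/w_{n}.png",im);np.savez(f"w_{n}.npz",K=K,P=P)
    c,h=("cream",96) if n=="stack" else (n,12)
    try:
        f=fit(im,K,P,c,h,(x,y));print(n,f[0].round(1),round(f[1],3),np.round(f[2],1))
    except Exception as e: print(n,e)
cv2.imwrite("pics/wm.png",np.vstack([np.hstack([ims[0],ims[1]]),np.hstack([ims[3],ims[4]])]) if len(ims)==5 else ims[0])
cv2.imwrite("pics/sc1.png",camera("scene"));print(current_t())
E
```

```text
cream -1 270 [-0.7   0.52  0.2   1.25  0.    2.18]
cream -1 12 [-0.7   0.72 -0.13  0.71  0.    2.18]
cream 1 270 [-0.7   0.52  0.2   1.25  0.   -0.96]
cream 1 12 [-0.7   0.72 -0.13  0.71  0.   -0.96]
red -1 270 [-0.5   0.38 -0.01  1.18  0.    2.93]
red -1 12 [-0.5   0.62 -0.34  0.61  0.    2.93]
red 1 270 [-0.5   0.38 -0.01  1.18  0.   -0.21]
red 1 12 [-0.5   0.62 -0.34  0.61  0.   -0.21]
green -1 270 [-0.18  0.39 -0.    1.18  0.    2.82]
green -1 12 [-0.18  0.63 -0.33  0.61  0.    2.82]
green 1 270 [-0.18  0.39 -0.    1.18  0.   -0.32]
green 1 12 [-0.18  0.63 -0.33  0.61  0.   -0.32]
black -1 270 [ 0.05  0.4   0.01  1.19  0.   -3.1 ]
black -1 12 [ 0.05  0.64 -0.31  0.62  0.   -3.1 ]
black 1 270 [0.05 0.4  0.01 1.19 0.   0.04]
black 1 12 [ 0.05  0.64 -0.31  0.62  0.    0.04]
stack -1 270 [ 0.39  0.35 -0.06  1.16  0.   -2.61]
stack -1 12 [ 0.39  0.6  -0.38  0.59  0.   -2.61]
stack 1 270 [ 0.39  0.35 -0.06  1.16  0.    0.53]
stack 1 12 [ 0.39  0.6  -0.38  0.59  0.    0.53]
cream [ 530.6 -317.2] -1.294 [152.1  98.2]
red [ 548.2 -219.7] -0.295 [130.2  61.2]
green [591.5 -34.5] 0.136 [109.2  52.2]
black [589.  105.2] 0.02 [150.1  67.8]
stack [500.1 283.7] -0.135 [72.  35.2]
10.3667
```

View pics/wm.png

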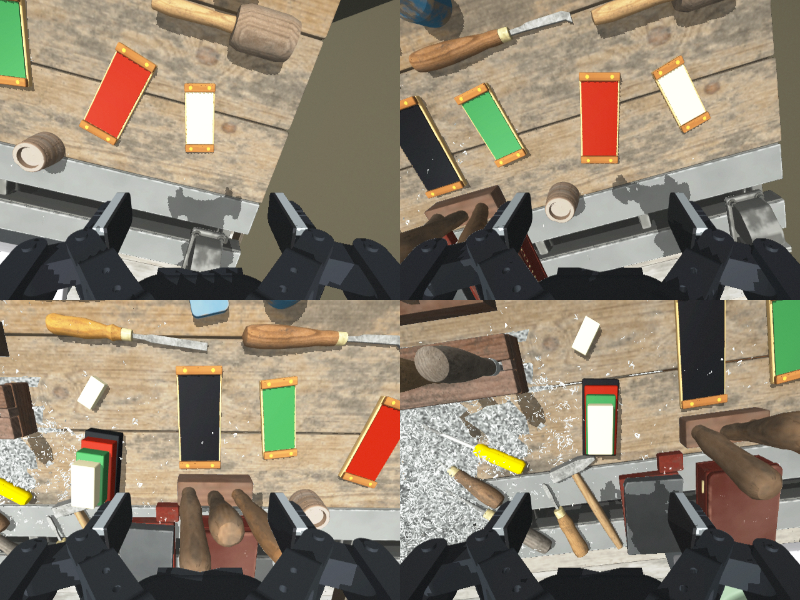

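All four beds and the stack are plainly in view; only the cream bed fit failed, because glare merged it. The stones sit offset from each other in the stack. I confirm the cream stone and refit its bed from the saved pictures.

```bash
python3 - <<'E'
from h import *
import h
im=cv2.imread("pics/w_cream.png");d=np.load("w_cream.npz")
for t in(215,235,250):
    h.mask=lambda im,c:(im.min(2)>t-30).astype(np.uint8)*(im.max(2)>t).astype(np.uint8)
    f=h.fit(im,d["K"],d["P"],"cream",12,(547.5,-364));print(t,f[0].round(1),round(f[1],3),np.round(f[2],1))
s=cv2.imread("pics/w_stack.png");cv2.imwrite("pics/st.png",cv2.resize(s[20:260,200:420],None,fx=2.5,fy=2.5))
E
```

```text
215 [ 547.  -365.4] 0.258 [88.1 48.6]
235 [ 547.1 -365.8] 0.252 [88.4 47. ]
250 [ 547.  -365.4] 0.258 [88.1 46.1]
```

View pics/st.png

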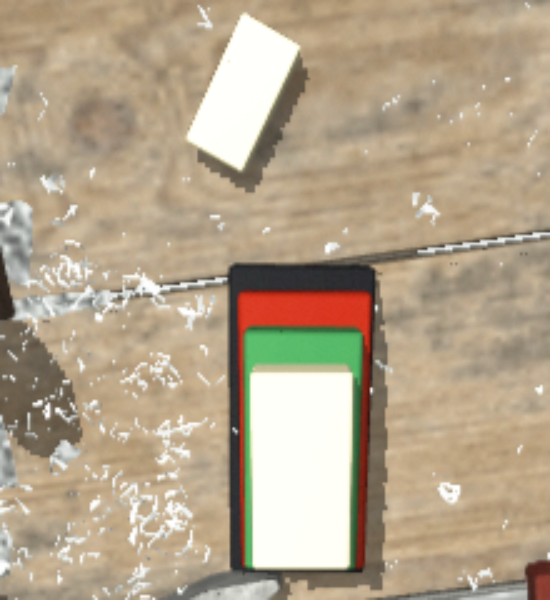

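The stack's top stone measures 72×35 mm, so it is the larger cream stone; the loose one is 52×27. Picking it up and placing it.

```bash
cat >> h.py <<'E'
BED={"cream":(547.1,-365.3,.257),"red":(548.5,-219.2,-.295),"green":(591.7,-33.8,.137),"black":(589.3,105.5,.018)}
W={"cream":36,"green":44,"red":52,"black":60}
def look(col,z,near):
    im,K,P=cam("wrist");f=fit(im,K,P,col,z,near,op=5)
    print("look",col,f[0].round(1),round(f[1],3),np.round(f[2],1));return im,f
def pick(col,xy,a,bottom,s=1,dz=1):
    q=rot(a+s*np.pi/2);movep([*xy,bottom+100],q)
    hit=move_straight([*xy,bottom+dz],v=90,stop_force=12);z0=current_tool_pos()[2]
    gripper_to(W[col]-8);print("hit",hit,"z",round(z0,1),"grip",round(current_grip_width(),1),"F",np.round(current_contact_force(),1))
    move_straight([*xy,bottom+dz+8],v=30);move_straight([*xy,270],v=180)
    print("lifted grip",round(current_grip_width(),1),"F",np.round(current_contact_force(),1));return z0-bottom
def place(col,h,s=1,off=0):
    x,y,a=BED[col];q=rot(a+s*np.pi/2);o=off*np.array([np.cos(a),np.sin(a)]);p=np.array([x,y])
    movep([*(p+o),270],q);move_straight([*(p+o),h+40],v=180)
    if off: move_straight([*p,h+40],v=80)
    move_straight([*p,h+15],v=60)
    hit=move_straight([*p,h+8],v=12,stop_force=4);print("placed",hit,np.round(current_tool_pos(),1),"nominal",h+12)
def release(col,s=1,off=0):
    x,y,a=BED[col];o=off*np.array([np.cos(a),np.sin(a)]);p=np.array([x,y])
    gripper_to(W[col]+16);z=current_tool_pos()[2]
    move_straight([*p,z+60],v=120)
    if off: move_straight([*(p+o),z+61],v=120)
    move_straight([*(p+o),280],v=200)
    gripper_to(85)
E
python3 - <<'E'
from h import *
q=rot(-.135+np.pi/2);movep([500,284,280],q)
im,f=look("cream",96,(500,284));print(current_t())
h=pick("cream",f[0],f[1],72);print(h,current_t())
cv2.imwrite("pics/p1.png",camera("wrist"))
E
```

```text
look cream [497.3 284. ] -0.138 [70.3 35.1]
13.0667
hit False z 73.6 grip 34.8 F [ 0.7 -0.3  3.3]
lifted grip 34.9 F [ 0.5 -0.  -1.6]
1.6288823377847024 16.9583
```

View pics/p1.png

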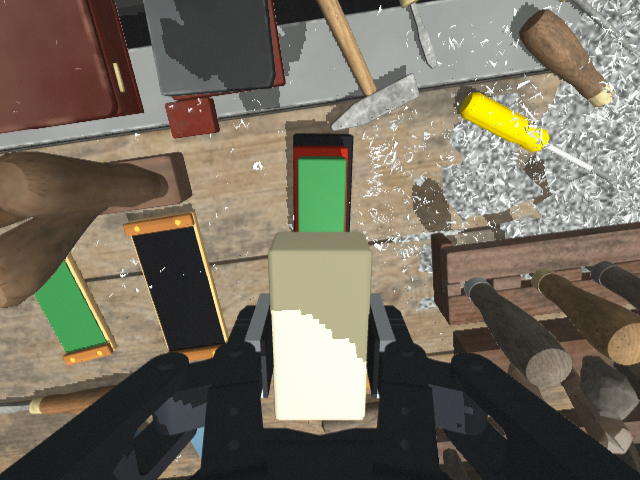

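Stone held square. Placing it.

```bash
python3 - <<'E'
from h import *
place("cream",1.6);release("cream");print(current_t())
x,y,a=BED["cream"]
im,K,P=cam("wrist");np.savez("c1.npz",K=K,P=P);cv2.imwrite("pics/c1.png",im)
u=pix([x,y,30],K,P).astype(int);print(u)
c=im[max(u[1]-110,0):u[1]+110,max(u[0]-110,0):u[0]+110];cv2.imwrite("pics/c1c.png",cv2.resize(c,None,fx=2.5,fy=2.5))
E
```

```text
placed True [ 547.4 -365.6   13.5] nominal 13.6
24.2917
[320 195]
```

View pics/c1c.png

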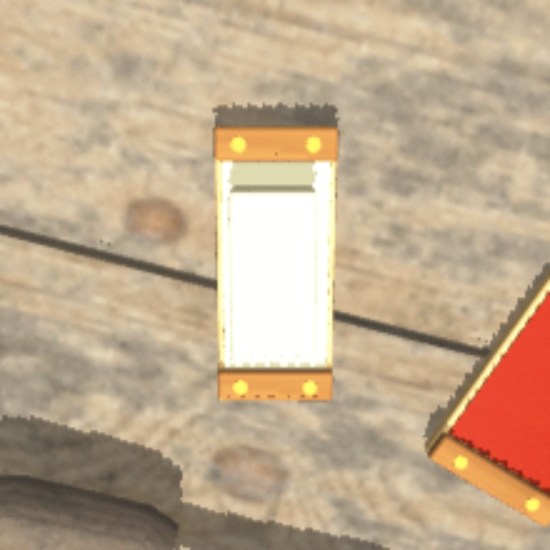

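```bash
python3 - <<'E'
from h import *
d=np.load("c1.npz");K,P=d["K"],d["P"];x,y,a=BED["cream"]
f=lambda pts,z:((world([(210+p/2.5,85+q/2.5) for p,q in pts],K,P,z)-[x,y])@np.array([[np.cos(a),-np.sin(a)],[np.sin(a),np.cos(a)]])).round(1).tolist()
print("cleat inner top-edges z18",f([(276,161),(276,369)],18),"inlay z12",f([(276,161)],12))
print("stone z36",f([(273,190),(273,367)],36),"sides",f([(231,300),(316,300)],36),"holder sides at z12",f([(218,300),(334,300)],12))
E
```

```text
cleat inner top-edges z18 [[-45.8, 0.3], [44.7, 0.4]] inlay z12 [[-45.3, 0.3]]
stone z36 [[-36.0, -1.0], [38.3, -1.0]] sides [[9.2, -18.4], [9.2, 16.9]] holder sides at z12 [[14.7, -25.3], [14.7, 26.0]]
```

The cream stone is centred within about 1 mm across and lengthwise. Next, green then red.

```bash
python3 - <<'E'
from h import *
movep([499,285,280],rot(-.135+np.pi/2))
im,f=look("green",72,(500,284))
assert abs(f[2][0]-92)<5 and abs(f[2][1]-44)<4
h=pick("green",f[0],f[1],48,dz=0);cv2.imwrite("pics/p2.png",camera("wrist"))
place("green",h);release("green");print(h,current_t())
im,K,P=cam("wrist");cv2.imwrite("pics/g1.png",im);np.savez("g1.npz",K=K,P=P)
x,y,a=BED["green"];u=pix([x,y,30],K,P).astype(int);print(u)
f=fit(im,K,P,"green",36,(x,y));print(f)
cv2.imwrite("pics/g1c.png",cv2.resize(im[u[1]-110:u[1]+110,u[0]-110:u[0]+110],None,fx=2.5,fy=2.5))
E
```

```text
look green [498.1 283.8] -0.137 [90.1 42.8]
hit False z 48.6 grip 42.9 F [0.4 0.4 5.1]
lifted grip 43.1 F [-0.2 -0.7 -2.9]
placed True [592.2 -33.9  12.7] nominal 12.60951236210807
0.6095123621080702 37.0
[320 195]
(array([586.49743652, -34.74744415]), np.float64(0.13257719410308044), (102.76518249511719, 49.37379837036133))
```

View pics/g1c.png

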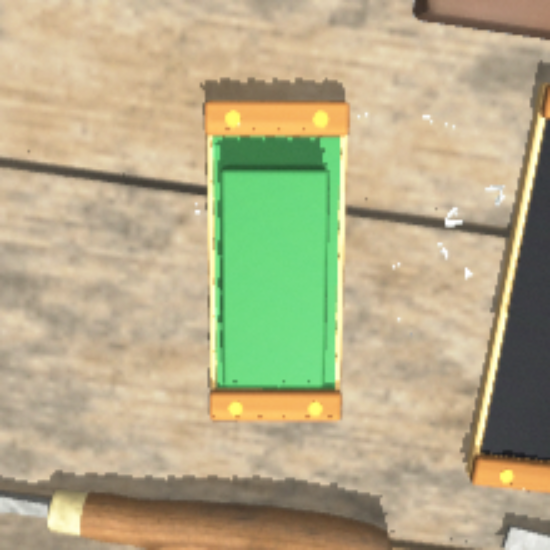

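Green sits between the cleats with equal inlay on both sides. I check the lengthwise number and then do red.

```bash
python3 - <<'E'
from h import *
d=np.load("g1.npz");x,y,a=BED["green"]
f=lambda pts,z:((world([(210+p/2.5,85+q/2.5) for p,q in pts],d["K"],d["P"],z)-[x,y])@np.array([[np.cos(a),-np.sin(a)],[np.sin(a),np.cos(a)]])).round(1).tolist()
print("green end z36",f([(275,168)],36),"sides",f([(221,260),(328,260)],36),"holder",f([(209,260),(343,260)],12),"cleats z18",f([(276,136),(276,390)],18))
movep([499,285,280],rot(-.135+np.pi/2))
im,f=look("red",48,(500,284))
assert abs(f[2][0]-112)<6 and abs(f[2][1]-52)<5
h=pick("red",f[0],f[1],24,dz=-1);cv2.imwrite("pics/p3.png",camera("wrist"))
place("red",h);release("red");print(h,current_t())
im,K,P=cam("wrist");cv2.imwrite("pics/r1.png",im);np.savez("r1.npz",K=K,P=P)
x,y,a=BED["red"];u=pix([x,y,30],K,P).astype(int);print(u)
cv2.imwrite("pics/r1c.png",cv2.resize(im[u[1]-110:u[1]+110,u[0]-110:u[0]+110],None,fx=2.5,fy=2.5))
E
```

```text
green end z36 [[-44.9, -0.4]] sides [[-7.9, -22.5], [-7.9, 21.4]] holder [[-3.5, -29.1], [-3.5, 29.3]] cleats z18 [[-56.2, 0.0], [54.2, 0.1]]
look red [500.4 282.4] -0.141 [111.3  51.3]
hit False z 23.6 grip 50.7 F [-0.8  0.5  6.1]
lifted grip 51.0 F [ 0.6  0.1 -3. ]
placed True [ 548.9 -219.4   11.9] nominal 11.604360644658477
-0.3956393553415225 49.35
[320 195]
```

View pics/r1c.png

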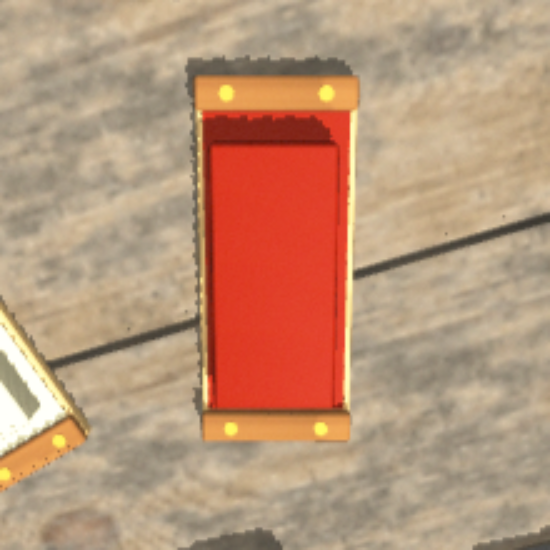

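Red sits well, offset about 1 mm across. For black, I pick with the known-safe orientation, turn half round, and descend from the far side to clear the handles.

```bash
python3 - <<'E'
from h import *
movep([499,285,280],rot(-.135+np.pi/2))
im,f=look("black",24,(502,283))
assert abs(f[2][0]-132)<7 and abs(f[2][1]-60)<6
h=pick("black",f[0],f[1],0,dz=0);print(h,current_t())
x,y,a=BED["black"];movep([x+35,y,270],rot(a-np.pi/2))
cv2.imwrite("pics/b0.png",np.hstack([cv2.resize(camera("wrist"),(400,300)),cv2.resize(camera("scene"),(400,300))]))
E
```

```text
look black [327.9 286. ] 1.434 [43.2 17.9]Traceback (most recent call last):
  File "<stdin>", line 4, in <module>
AssertionError
```

```bash
python3 - <<'E'
from h import *
im,K,P=cam("wrist");cv2.imwrite("pics/bk.png",im)
u=pix([502,283,24],K,P).astype(int);print(u,im[u[1],u[0]])
import h
for t in(40,60,75,90):
    h.mask=lambda im,c:(im.max(2)<t).astype(np.uint8)
    try:
        f=h.fit(im,K,P,"black",24,(502,283),op=5);print(t,f)
    except Exception as e:print(t,e)
E
```

```text
[320 195] [65 61 61]
40 (array([720.37310791, 411.06451416]), np.float64(0.29087647966042063), (135.8017578125, 42.22465896606445))
60 (array([327.85327148, 285.51565552]), np.float64(1.4341569881139833), (42.25185012817383, 17.892229080200195))
75 (array([499.96768188, 284.07974243]), np.float64(-0.15090828948544832), (130.68397521972656, 59.042022705078125))
90 (array([499.8168335 , 284.07546997]), np.float64(-0.1510435780688244), (130.9884033203125, 59.705509185791016))
```

View pics/bk.png

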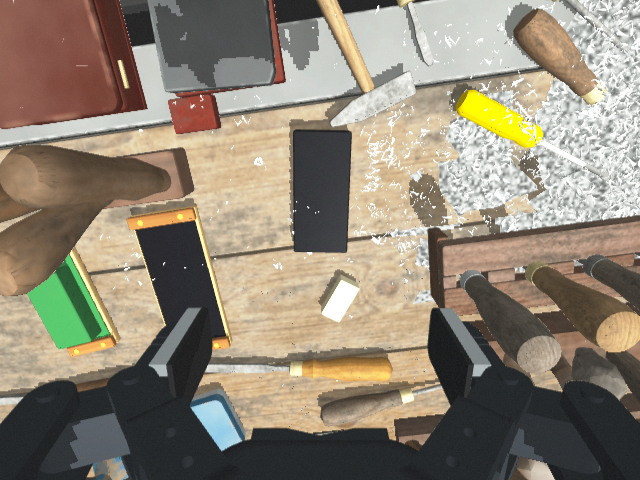

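The black stone lies clear at pixel (321,190). A threshold of 75–90 fits it at 131×59 mm, matching the stone.

```bash
python3 - <<'E'
from h import *
h=pick("black",np.array([499.9,284.1]),-.151,0,dz=0);print(h,current_t())
x,y,a=BED["black"];movep([x+35,y,270],rot(a-np.pi/2))
cv2.imwrite("pics/b0.png",np.hstack([cv2.resize(camera("wrist"),(400,300)),cv2.resize(camera("scene"),(400,300))]));print(current_t(),current_joint_pos())
E
```

```text
hit False z 0.6 grip 58.4 F [-1.   0.7  4.8]
lifted grip 58.7 F [-0.2 -0.2 -4. ]
0.622385995692646 55.7333
58.8833 [ 5.11094507e-02  4.65649195e-01  1.16923318e-01  1.22206042e+00
  2.16495813e-05 -3.10861632e+00]
```

View pics/b0.png

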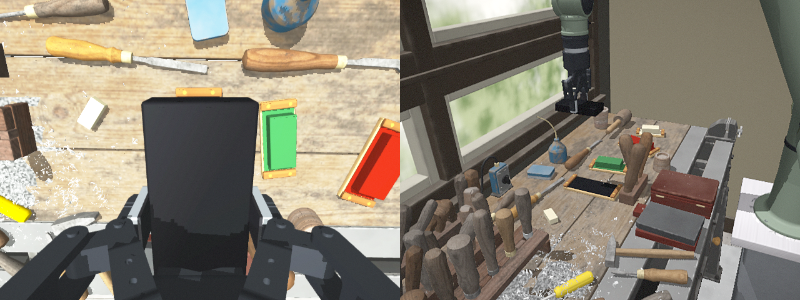

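```bash
python3 - <<'E'
from h import *
h=.6;x,y,a=BED["black"]
hit=move_straight([x+35,y,h+40],v=150,stop_force=10);print(hit,current_contact_force())
assert not hit
hit=move_straight([x+2,y,h+38],v=60,stop_force=6);print(hit,current_contact_force())
assert not hit
move_straight([x+2,y,h+15],v=60,stop_force=10)
print(move_straight([x+2,y,h+8],v=12,stop_force=4),current_tool_pos())
BED["black"]=(x+2,y,a);release("black",s=-1,off=30);print(current_t())
im,K,P=cam("wrist");u=pix([x,y,30],K,P).astype(int);print(u)
o=(u-110).clip(0);c=im[o[1]:o[1]+220,o[0]:o[0]+220];np.savez("b1.npz",K=K,P=P,o=o)
c=np.clip(c.astype(float)*1.6,0,255).astype(np.uint8);cv2.imwrite("pics/b1c.png",cv2.resize(c,None,fx=2.5,fy=2.5));cv2.imwrite("pics/b1.png",im)
E
```

```text
False [ 0.5246458   0.7927765  -2.98497583]
False [ 0.63243629  0.00956876 -3.9456898 ]
True [591.74571329 105.54680039  13.06819811]
64.9917
[318 222]
```

View pics/b1c.png

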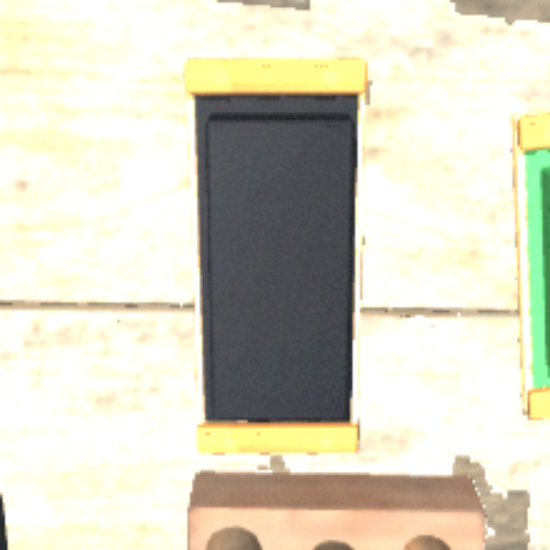

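```bash
python3 - <<'E'
from h import *
d=np.load("b1.npz");x,y,a=BED["black"]
def f(pts,z,d=d,B=(x,y,a),o=None):
    o=d["o"] if o is None else o;x,y,a=B
    return ((world([(o[0]+p/2.5,o[1]+q/2.5) for p,q in pts],d["K"],d["P"],z)-[x,y])@np.array([[np.cos(a),-np.sin(a)],[np.sin(a),np.cos(a)]])).round(1).tolist()
print("black end",f([(280,118)],36),"sides hi",f([(208,150),(354,150)],36),"sides lo",f([(206,400),(351,400)],36),"holder hi",f([(194,150),(362,150)],12),"lo",f([(201,400),(358,400)],12),"cleats",f([(280,95),(280,423)],18))
r=np.load("r1.npz")
print("red end",f([(274,143)],36,r,BED["red"],(210,85)),"sides",f([(211,260),(339,260)],36,r,BED["red"],(210,85)),"holder",f([(199,260),(352,260)],12,r,BED["red"],(210,85)))
movep([500,-100,330],rot(np.pi/2))
cv2.imwrite("pics/sc2.png",cv2.resize(camera("top")[100:400,110:510],(800,600)));print(current_t())
E
```

```text
black end [[67.5, -1.7]] sides hi [[54.8, 27.4], [54.8, -31.6]] sides lo [[-54.7, 30.8], [-54.7, -33.0]] holder hi [[51.3, 35.2], [51.3, -36.9]] lo [[-65.0, 35.1], [-65.0, -38.3]] cleats [[74.9, -1.7], [-74.0, -1.8]]
red end [[-54.3, -0.8]] sides [[-7.7, -26.7], [-7.7, 25.8]] holder [[-3.3, -33.5], [-3.3, 33.2]]
67.4417
```

View pics/sc2.png

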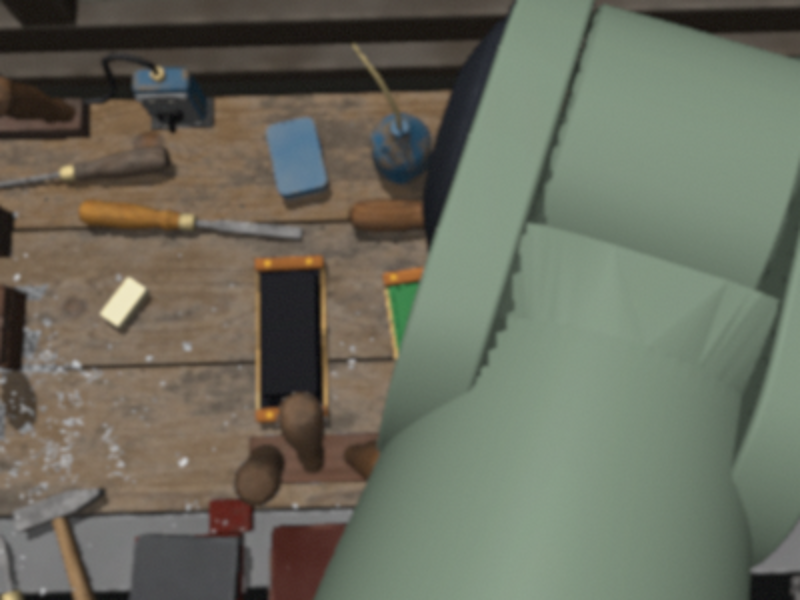

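```bash
python3 -c "
from bench import *
pause(0.3);print(current_contact_force(),current_t());job_done()"
```

```text
[-0.0097676  -0.80177931  0.28805052] 67.7417
the job is handed in; nothing more can be done
```

I unstacked the four stones in the order cream, green, red, black, laid each in the holder of its own colour, and handed the job in at 67.7 s. I used the larger cream stone (measured 72×35 mm) and left the small one lying.

- **Placing:** each stone was lowered slowly, at about 12 mm/s, until the tool felt 4 N. Contact came within 0.5 mm of the expected height on all four.
- **Position:** wrist-camera checks after each placing put every stone within about 1 mm of centred across its holder and 1–2 mm lengthwise, clear of both cleats. Edges in those pictures are good to about 1 mm.
- **Bystanders:** the last top picture shows the oil can and the black holder unchanged. The arm hid the wooden chuck, the red and cream holders and part of the green one. The chuck was last seen clear of the arm's path, and I felt no contact near it.
- **Failed checks:** the first fits of the cream bed (glare) and the black stone (threshold too dark) failed. I redid both before using them.

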